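# Change the tube carrier in the bench reader

## Task

The bench reader is parked with an empty tube carrier in its tunnel. Draw the empty carrier out by its grip and stand it upright on the bench, clear of the reader; then slide the carrier with the six micro tubes into the tunnel until its end plate sits flat against the reader and shuts out the light. Keep the tubes upright, push gently, drop neither carrier, and leave the other things on the bench where they are.

Things in the scene. Friction and masses are not known exactly. Their poses are not given: they have to be found in the camera images.
- reader: The bench reader, fixed: low instrument with a white hood (116 mm wide, 98 mm high, raised panel to 101 mm) over a straight tunnel, open at the front only, and a flat aluminium apron before it. Origin: on the bench under the tunnel's mouth; +x runs into the tunnel, y left, z up. The sealing face round the mouth is the plane x = 0; the hood spans x = 3 to 150 mm.
- reader_mouth (a point): Middle of the lower edge of the tunnel's mouth, on the tunnel floor (reader x = 0, y = 0, 14 mm above the bench). The tunnel is 32 mm wide, 50 mm high, 131 mm deep; its floor is level with the apron.
- reader_apron (a point): Middle of the apron's front edge, on its top (reader x = -130 mm, 14 mm above the bench). The apron is 78 mm wide and runs from here to the mouth. Two guide rails 9 mm high stand on it: 33 mm apart from x = -46 mm to the mouth, flaring out to about 58 mm apart at x = -125 mm.
- empty_carrier: Tube carrier without tubes, at the start home in the tunnel, end plate and grip outside, held by friction only. Dark anodised strip 120 x 28 mm, 40 mm high, with six holes; grey end plate; grey bar grip. Origin: centre of the strip's underside, z up, +x toward its leading end. About 0.1 kg (0.09 to 0.14), centred about 20 mm from the origin toward the grip.
- empty_carrier_grip (a point): Point to take the bar grip by: middle of its section, 42 mm behind the end plate (carrier x = -107 mm, 42 mm above the underside). The bar is 14 mm wide, 34 to 50 mm above the underside, and runs along x from -130 mm to the end plate at -65 mm.
- loaded_carrier: The same carrier with six micro tubes fixed upright in its deck (white cap tops 45 mm above the underside), at the start standing on the bench. Strip 120 x 28 mm, 40 mm high. Origin: centre of the strip's underside, z up, +x toward its leading end. 0.1 to 0.17 kg, centred about 20 mm from the origin toward the grip. Home, its origin lies 60 mm inside the mouth.
- loaded_carrier_grip (a point): Point to take the loaded carrier's bar grip by (carrier x = -107 mm, 42 mm above the underside); bar 14 mm wide, 34 to 50 mm above the underside, along x from -130 to -65 mm.
- loaded_carrier_stop (a point): Front of the loaded carrier's end plate, the side that meets the sealing face, on the centre line level with the underside (carrier x = -60 mm). It lies on reader_mouth when the carrier is home. The plate is 5 mm thick, 46 mm wide and spans 12 to 58 mm above the underside, so it passes over the guide rails.
- loaded_carrier_toe (a point): Leading end of the loaded carrier's strip, on the centre line at the underside (carrier x = +60 mm): it enters the tunnel first.
- clear_bench (a point): Middle of a patch of bench to the right of the centrifuge that is always free, with room for a carrier laid with its grip toward the robot: a good place (not the only one) for the empty carrier.
- centrifuge: Bystander, fixed furniture between the reader and the clear patch: bench centrifuge 392 mm deep (x), 228 mm wide (y), body and rotor up to 160 mm high, its open lid standing up at the far end. Origin: middle of its underside. A carried carrier must pass above its front or before it.
- conical_tube: Bystander: capped 50 ml tube standing upright, 35 mm across, 115 mm high; origin at the middle of its foot.
- tube_rack: Bystander: rack block for micro tubes, 52 x 112 x 46 mm, right of the centrifuge; origin at the middle of its underside.
- timer: Bystander: flat pocket timer, 68 x 60 x 15 mm, behind the work; origin at the middle of its underside.

How it is judged:
By the outcome, as a careful person would: the job done as asked, in the order asked, and still so for the second after the job is handed in, with the robot touching nothing.
It also fails if it takes over 61 s, if anything falls off the work surface, if the arm or the gripper's body presses on something with over 40 N, if the wrist force passes 120 N, or if a joint passes its speed limit or range.

## Robot

A 7-joint arm with a two-finger parallel gripper is mounted at the origin on a cart in front of the work surface, level with it; the furniture and walls round the work are solid. World frame = base frame: x ahead of the robot, y to its left, z up, the work surface at z = 0. Lengths are in m, angles in rad, forces in N, time in s.
With the tool pointing down it reaches from about 0.425 to 1.025 m from the base axis. Payload 3.6 kg.
Tool frame: the origin (TCP) lies on the mounting face of the last link; the fingertips stand tip_reach ahead of it and the grasp point (between the pads) lies 155 mm ahead of it (tip_reach is the distance from the TCP to the fingertips, in m); z points along the fingers, y is the line along which they close (so a half turn about z gives the same grasp; the last joint's range is limited). The gripper opens to 85 mm and grips with 20 to 120 N. Pads are 22 mm wide; open, the fingers measure 114 mm over their backs; the gripper's body (76 mm by 85 mm) begins 54 mm behind the grasp point. The pads swing forward as they close: fully open they stand 13 mm farther back than shut.
Start: joints at [-1.361, 0.591, 0.048, 1.609, -0.033, 0.943, -0.034], TCP at [0.217, 0.692, 0.405] pointing down, gripper open.
Joint ranges: [-2.69, 2.69], [-0.47, 2.24], [-1.27, 1.36], [0.19, 2.51], [-1.53, 4.68], [0.08, 2.07], [-3.09, 3.09]. Speed limits (rad/s): [2.57, 2.57, 3.14, 3.14, 3.14, 3.14, 3.14].

## Interface

Orientations are given as a unit quaternion [w, x, y, z].
In Python, from cell import observe, snapshot, job_done, tip_reach gives the robot as it stands.
- The arm moves only by the shell command python3 -m crank, which reads ROWS from standard input. ROWS is a JSON list of rows, 1 to 5 of them, each an object with the fields aperture (the finger opening in m), pos (a list: dx, dy, dz in parts of the range, where 1.0 means 1 m), yaw (a turn about the tool's z in parts of the range, where 1.0 means pi rad); a field left out counts as zero (the opening has to be given); each row is the pose to reach, as a shift and turn from the pose commanded when the command began, along the tool's axes at that moment; what a row does not reach only later rows make up. A row lasts 1/12 s, in which the tool goes at most 0.0417 m and 0.125 rad, less where a joint would pass 70% of its speed; a pose out of reach is approached as far as the arm can. The fingers move at their own pace and stop on an object; the grip force is fixed at half the most. Time passes only in rows, so rows that do not move let the fingers close. It prints the time, the measured TCP pose, the force, the opening and the grip force at its end. Shift and turn numbers lie between -1 and 1, and a call with a number outside is refused. Input that does not fit is refused with a message, and nothing moves.
- observe(): the state, without advancing time (a new reading comes with each control period).
- snapshot(name): name is "scene" or "top"; returns a dict with "image" (420x560x3 uint8, red, green, blue), "fov_y" (degrees; the focal length in pixels is half the picture's height over the tangent of half this angle, whatever the lens; pixels are square), "cx", "cy" (the principal point, pixels), "R" (3x3) and "t" (3): a world point X has camera coordinates R X + t. Camera axes: x right, y down, z forward; pixel columns grow to the right and rows downward; lengths in m; the calibration is good to about 2 mm. A picture is of the moment at which its call begins. There is no depth.
- job_done(): hands the job in; it is judged then, once.
The state is a dict: "time": time; "q": joint angles; "joint_velocities": joint speeds; "joint_torque": joint torques, N m; "position": TCP position; "tool_rot": TCP orientation; "force": force on the tool from outside, world axes, zero at the start; "wrist_torque": the same for the moment, N m; "gripper_width": finger opening in m; "grasp_force": force on a finger pad.
Only numpy, scipy, OpenCV 4.12 (cv2) and the standard library are available. Lean on these libraries where they do the work, as an engineer would, in place of code of your own. Each camera call takes 0.05 s, during which the arm holds its last target. There are 200 camera calls.

## Working session

There is one attempt and no reset: what is moved stays moved. The work goes in short steps, Python scripts to look and compute and a shell command to move; the robot and the scene stay as the last step left them, time stands still between calls to the robot, and variables do not carry over. Pictures are saved under pics/ and viewed, at most 10 in all, crops included, and the job is handed in when it is done.

```bash
mkdir -p pics; ls; python3 - <<'E'
from cell import observe,snapshot,tip_reach
import cv2,numpy as np
o=observe();print(o,tip_reach)
for n in("scene","top"):
    s=snapshot(n);cv2.imwrite(f"pics/{n}0.png",s["image"][:,:,::-1]);np.savez(f"{n}0.npz",**s)
    print(n,s["fov_y"],s["cx"],s["cy"],s["R"],s["t"], -s["R"].T@s["t"])
E
```

```text
pics
{'time': 0.0, 'q': array([-1.36048839,  0.5921065 ,  0.048298  ,  1.60985522, -0.03329724,
        0.9426937 , -0.03366627]), 'joint_velocities': array([ 1.48394706e-04,  1.44878159e-03, -4.74182594e-04, -2.80060769e-05,
        7.36641328e-04,  1.50639471e-03,  1.77602122e-03]), 'joint_torque': array([-2.39476212e-04, -5.48676896e+01,  1.54668119e+00, -1.98120385e+01,
        9.39518883e-03,  8.71142547e-03, -7.96878084e-06]), 'position': array([0.21672597, 0.69137635, 0.40353724]), 'tool_rot': array([-1.07211943e-04,  1.51262751e-01,  9.88492947e-01, -1.12393949e-03]), 'force': array([-0.24058467,  0.09252732,  0.32628027]), 'wrist_torque': array([-0.01111705,  0.02798507, -0.00803578]), 'grasp_force': 0.0, 'gripper_width': 0.08555671609164897} 0.1734
scene 43.961997483502344 284.56861579237506 207.76666004867974 [[ 0.56648244 -0.8239382  -0.01494929]
 [-0.61360326 -0.40962279 -0.67505571]
 [ 0.55008062  0.39158014 -0.73761528]] [-0.30071397  0.43556526  1.31989552] [-0.2884355  -0.58619714  1.26311047]
top 55.226462549432455 281.4755376033662 208.55839175033495 [[-0.01069466 -0.99991828 -0.00700446]
 [-0.97253719  0.01203003 -0.23243642]
 [ 0.23250169  0.00432627 -0.97258637]] [0.07147141 0.62893234 1.19669112] [0.33419175 0.05872228 1.31057288]
```

View pics/scene0.png

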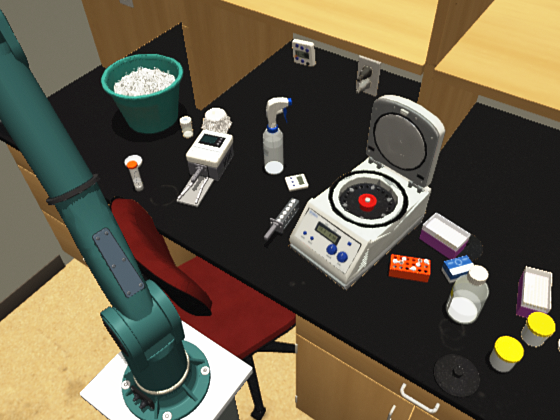

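View pics/top0.png

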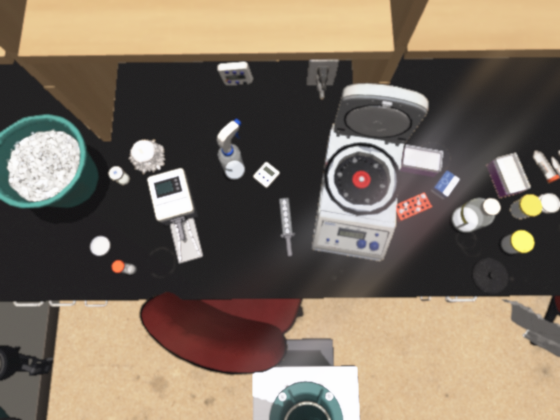

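The scene view shows the reader at about (205,160) and its apron at (193,187). The loaded carrier is at about (285,215) with its grip at (272,235), and the centrifuge is at (365,210). The top view puts the reader at (172,195), the empty grip at (180,230) and the loaded carrier at (286,215), grip down at (290,245). I'll zoom in next.

```bash
python3 - <<'E'
import cv2,numpy as np
t=cv2.imread("pics/top0.png");s=cv2.imread("pics/scene0.png")
def c(im,u,v,w,h,k): return cv2.resize(im[v:v+h,u:u+w],None,fx=k,fy=k,interpolation=cv2.INTER_CUBIC)
a=c(t,140,160,80,110,5)   # 400x550
b=c(t,260,185,50,78,7) #350x546
cv2.imwrite("pics/c1.png",np.hstack([a,np.pad(b,((0,4),(0,0),(0,0)))]))
a=c(s,170,120,72,96,6);b=c(s,255,190,60,60,6)
cv2.imwrite("pics/c2.png",np.hstack([a,np.pad(b,((0,216),(0,0),(0,0)))]))
E
```

```text
(no output)
```

View pics/c1.png

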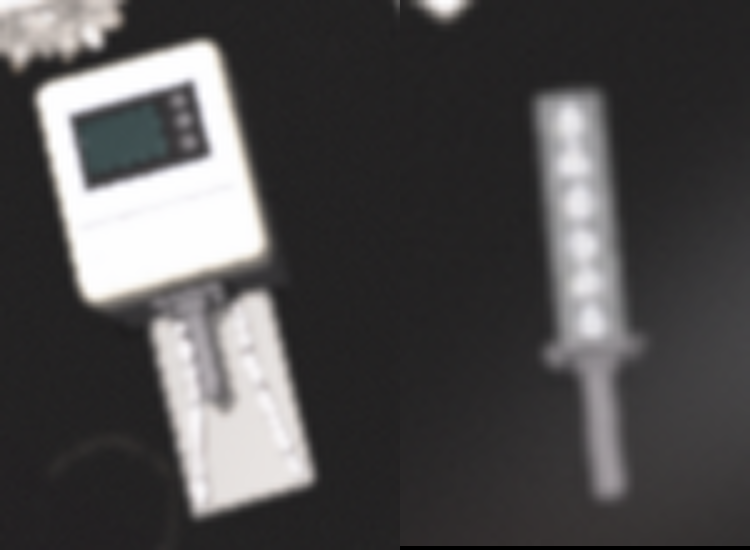

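View pics/c2.png

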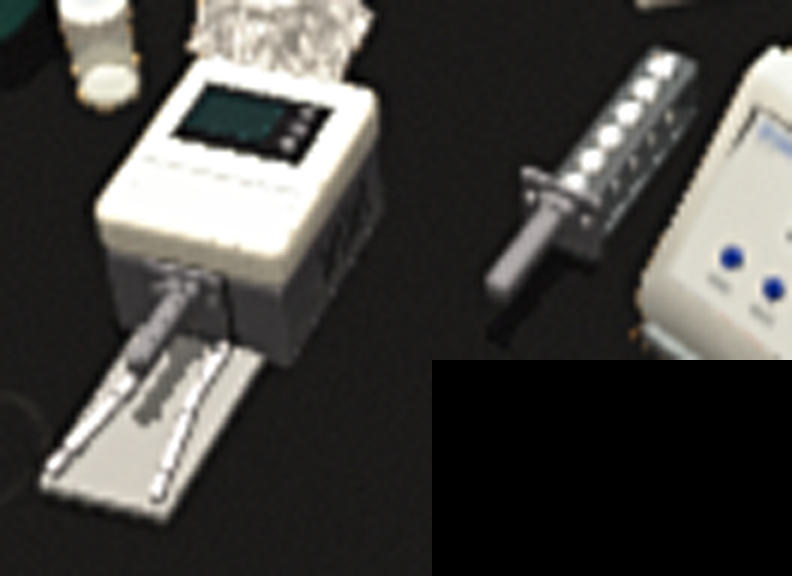

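The top crop shows the apron's front corners at (197,517) and (315,480), and the empty bar's tip at (222,405). The loaded strip's leading corners are at (533,97) and (603,92), and its bar end is at (610,497). The scene crop has the apron corners at (42,485) and (165,515), and the loaded plate ends at (525,172) and (597,212). I'll fit planar poses from these points.

```bash
cat > h.py <<'E'
import numpy as np
from scipy.optimize import least_squares
def proj(s,X):
    c=np.asarray(s["R"])@np.asarray(X,float).T+np.asarray(s["t"])[:,None]
    f=210/np.tan(np.radians(float(s["fov_y"]))/2)
    return np.c_[s["cx"]+f*c[0]/c[2], s["cy"]+f*c[1]/c[2]]
def T(p,M):
    c,s=np.cos(p[2]),np.sin(p[2]); M=np.asarray(M,float)/1000
    return np.c_[p[0]+c*M[:,0]-s*M[:,1],p[1]+s*M[:,0]+c*M[:,1],M[:,2]]
def fit(obs,p0):
    # obs: list of (snap, off, k, [(u,v,x,y,z)..])
    def r(p):
        e=[]
        for s,o,k,L in obs:
            L=np.array(L,float); uv=(L[:,:2]+.5)/k-.5+np.array(o)
            e.append(proj(s,T(p,L[:,2:]))-uv)
        return np.concatenate(e)
    q=least_squares(lambda p:r(p).ravel(),p0,loss="soft_l1",f_scale=.5); return q.x,r(q.x)
E
python3 - <<'E'
from h import *
t=dict(np.load("top0.npz"));s=dict(np.load("scene0.npz"))
rd=[(t,(140,160),5,[(197,517,-130,39,14),(315,480,-130,-39,14),(222,405,-70,0,64),(272,290,0,-39,14)]),
    (s,(170,120),6,[(42,485,-130,39,14),(165,515,-130,-39,14),(265,352,0,-39,14),(135,350,-70,0,64)])]
ld=[(t,(260,185),7,[(133,97,60,14,40),(203,92,60,-14,40),(210,497,-130,0,50),(148,355,-62,23,58),(240,345,-62,-23,58)]),
    (s,(255,190),6,[(218,47,60,14,40),(263,68,60,-14,40),(68,280,-130,0,50),(93,172,-62,23,58),(165,212,-62,-23,58)])]
for n,o,p in(("reader",rd,[.7,.4,.2]),("loaded",ld,[.6,0.05,0.])):
    for oo in(o,o[:1],o[1:]):
        x,r=fit(oo,p);print(n,x.round(4),np.degrees(x[2]).round(2));
        if oo is o: print(r.round(1).tolist())
E
```

```text
reader [0.6063 0.3923 0.2663] 15.26
[[0.3, -0.9], [0.2, -0.1], [-0.8, -1.9], [-0.2, 0.1], [-0.8, -0.1], [0.0, 0.3], [-0.2, 1.1], [0.1, 2.1]]
reader [0.6045 0.3919 0.2635] 15.1
reader [0.6087 0.395  0.281 ] 16.1
loaded [0.6127 0.0513 0.0918] 5.26
[[0.8, 0.3], [-0.7, 0.1], [0.4, 0.1], [-0.3, -0.6], [1.0, -0.7], [-0.0, 0.4], [0.1, -0.1], [-1.4, 1.2], [-0.8, -0.3], [0.2, -1.5]]
loaded [0.6123 0.0519 0.0862] 4.94
loaded [0.6133 0.0506 0.1093] 6.26
```

```bash
cat > ov.py <<'E'
from h import *
import cv2,sys
def box(x0,x1,y0,y1,z0,z1):
    P=[(x,y,z) for x in(x0,x1) for y in(y0,y1) for z in(z0,z1)]
    return [(P[a],P[b]) for a in range(8) for b in range(a+1,8) if bin(a^b).count("1")==1]
RD=box(-130,0,-39,39,14,14)[:]+box(3,150,-58,58,98,98)+[((x,0,14),(x+10,0,14)) for x in(-130,-120)]
CAR=box(-60,60,-14,14,0,40)+box(-65,-60,-23,23,12,58)+box(-130,-65,-7,7,34,50)
def up(L,dz): return [tuple((p[0],p[1],p[2]+dz) for p in e) for e in L]
def draw(s,off,wh,k,items):
    u,v=off;im=cv2.resize(s["image"][v:v+wh[1],u:u+wh[0],::-1],None,fx=k,fy=k,interpolation=cv2.INTER_CUBIC)
    for p,L,c in items:
        for e in L:
            q=proj(s,T(p,e));q=((q-np.array(off)+.5)*k-.5)
            cv2.line(im,tuple(int(i) for i in q[0].round()),tuple(int(i) for i in q[1].round()),c,1)
    return im
def stack(A):
    h=max(a.shape[0] for a in A);return np.hstack([np.pad(a,((0,h-a.shape[0]),(0,0),(0,0))) for a in A])
E
python3 - <<'E'
from ov import *
t=dict(np.load("top0.npz"));s=dict(np.load("scene0.npz"))
r=[.6063,.3923,.2663];l=[.6127,.0513,.0918]
e=[r[0]+.06*np.cos(r[2]),r[1]+.06*np.sin(r[2]),r[2]]
it=[(r,RD,(0,255,0)),(e,up(CAR,14)[12:],(0,0,255)),(l,CAR,(255,255,0))]
a=draw(t,(140,160),(80,115),5,it);b=draw(t,(265,190),(45,75),5,it)
c=draw(s,(175,125),(70,85),5,it)
o=stack([a,b]);d=draw(s,(258,192),(48,55),4,it)
cv2.imwrite("pics/o1.png",o);cv2.imwrite("pics/o2.png",stack([c,cv2.resize(d,None,fx=1.5,fy=1.5)]))
E
```

```text
(no output)
```

View pics/o1.png

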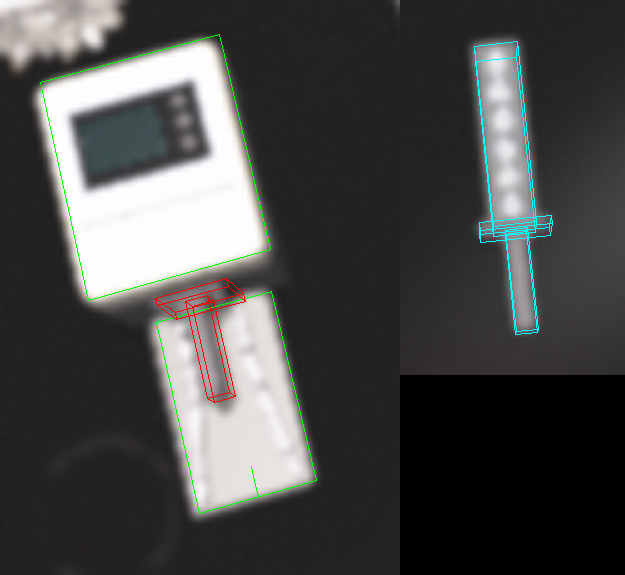

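View pics/o2.png

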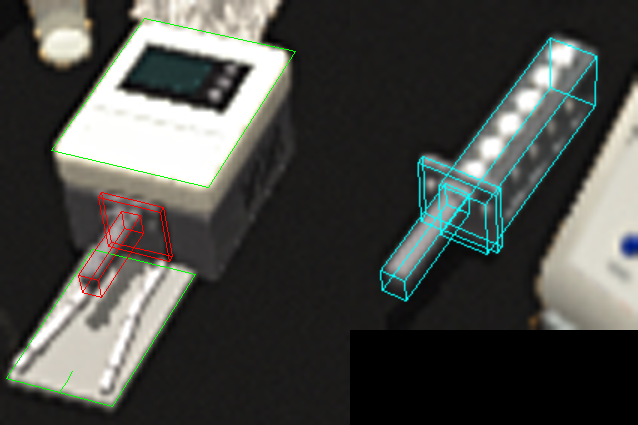

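The green overlay fits the reader well in both views, and the cyan fits the loaded carrier. The empty carrier sits about 4 mm farther out than my home model. I'll put it down in the open bench between the reader and the loaded carrier, at about (0.60, 0.20).

```bash
cat > d.py <<'E'
# print tool-axis shift/turn for grasp point target x y z and carrier yaw
import sys,numpy as np
from cell import observe
from scipy.spatial.transform import Rotation as Ro
x,y,z,yaw=map(float,sys.argv[1:5]);o=observe();w=o["tool_rot"]
R=Ro.from_quat([*w[1:],w[0]]).as_matrix();g=o["position"]+.155*R[:,2]
a=np.arctan2(R[1,1],R[0,1]);turn=-(yaw+np.pi/2-a);turn=(turn+np.pi/2)%np.pi-np.pi/2
print("t",round(o["time"],2),"g",g.round(4),"yaw",round(a-np.pi/2,4),"z",R[:,2].round(3),"F",o["force"].round(1),"w",round(o["gripper_width"],4))
print("tool d",(R.T@(np.array([x,y,z])-g)).round(4),"turn",round(turn,4),"joint7",o["q"][6].round(2))
E
python3 d.py .5571 .3789 .20 .2663
```

```text
t 0.1 g [0.2167 0.6911 0.2486] yaw -0.3037 z [-0.001 -0.002 -1.   ] F [ 0.2  0.4 -0.9] w 0.0852
tool d [-0.4182 -0.196   0.0491] turn -0.57 joint7 -0.03
```

Careful with the scale: turns go in shares of pi rad. That gives: -0.5 rad / 3.1416 = -0.1592.

```bash
echo '[{"aperture": 0.085, "pos": [-0.035, -0.016, 0], "yaw": -0.0318}, {"aperture": 0.085, "pos": [-0.07, -0.033, 0], "yaw": -0.0637}, {"aperture": 0.085, "pos": [-0.105, -0.05, 0], "yaw": -0.0955}, {"aperture": 0.085, "pos": [-0.14, -0.066, 0], "yaw": -0.1273}, {"aperture": 0.085, "pos": [-0.175, -0.082, 0], "yaw": -0.1592}]' | python3 -m crank; python3 d.py .5571 .3789 .20 .2663
```

```text
time: 0.52
position: [0.3603, 0.5597, 0.4042]
tool_rot: [-0.0, -0.101, 0.995, -0.001]
force: [0.4, -0.1, -0.4]
gripper_width: 0.0851
grasp_force: 0.0
t 0.52 g [0.3602 0.5595 0.2492] yaw 0.2017 z [-0.    -0.001 -1.   ] F [ 0.4 -0.1 -0.4] w 0.0851
tool d [-0.1567 -0.2164  0.0493] turn -0.0646 joint7 0.66
```

Scaled: -0.06 rad / 3.1416 = -0.0191.

```bash
echo '[{"aperture": 0.085, "pos": [-0.02, -0.03, 0]}, {"aperture": 0.085, "pos": [-0.04, -0.06, 0]}, {"aperture": 0.085, "pos": [-0.06, -0.09, 0]}, {"aperture": 0.085, "pos": [-0.08, -0.12, 0]}, {"aperture": 0.085, "pos": [-0.1, -0.15, 0]}]' | python3 -m crank; echo '[{"aperture": 0.06, "pos": [-0.02, -0.03, 0]}, {"aperture": 0.06, "pos": [-0.04, -0.05, 0], "yaw": -0.0191}, {"aperture": 0.06, "pos": [-0.04, -0.05, 0], "yaw": -0.0191}]' | python3 -m crank; python3 d.py .5571 .3789 .20 .2663
```

```text
time: 0.93
position: [0.4876, 0.432, 0.4043]
tool_rot: [-0.0, -0.098, 0.995, -0.0]
force: [0.4, -0.2, -0.7]
gripper_width: 0.0847
grasp_force: 0.0
time: 1.18
position: [0.5421, 0.3852, 0.4043]
tool_rot: [0.002, -0.123, 0.992, -0.003]
force: [0.9, -0.4, 0.2]
gripper_width: 0.06
grasp_force: 0.0
t 1.18 g [0.5427 0.3845 0.2493] yaw 0.2463 z [ 0.004 -0.005 -1.   ] F [ 0.9 -0.4  0.2] w 0.06
tool d [-0.0124 -0.0086  0.0494] turn -0.02 joint7 1.08
```

```bash
echo '[{"aperture": 0.06}, {"aperture": 0.06}, {"aperture": 0.06}]' | python3 -m crank>/dev/null; python3 d.py .5571 .3789 .056 .2663
```

```text
t 1.43 g [0.5339 0.3939 0.2494] yaw 0.2588 z [-0.001  0.001 -1.   ] F [ 0.2 -0.1  0. ] w 0.0601
tool d [-0.0188 -0.0207  0.1934] turn -0.0075 joint7 1.08
```

Scaled: -0.007 rad / 3.1416 = -0.0022.

```bash
echo '[{"aperture": 0.06, "pos": [-0.019, -0.021, 0.02], "yaw": -0.0022}, {"aperture": 0.06, "pos": [-0.019, -0.021, 0.05], "yaw": -0.0022}, {"aperture": 0.06, "pos": [-0.019, -0.021, 0.085], "yaw": -0.0022}, {"aperture": 0.06, "pos": [-0.019, -0.021, 0.11], "yaw": -0.0022}, {"aperture": 0.06, "pos": [-0.019, -0.021, 0.12], "yaw": -0.0022}]' | python3 -m crank>/dev/null;echo '[{"aperture": 0.06}, {"aperture": 0.06}]' | python3 -m crank>/dev/null; python3 d.py .5571 .3789 .056 .2663
python3 - <<'E'
from ov import *
from cell import snapshot
t=snapshot("top");s=snapshot("scene")
cv2.imwrite("pics/p1.png",stack([draw(t,(130,150),(90,120),4,[]),draw(s,(160,90),(100,130),4,[])]))
E
```

```text
t 2.02 g [0.5587 0.3783 0.1301] yaw 0.2652 z [-0.     0.001 -1.   ] F [-0.6 -0.   0.8] w 0.0598
tool d [0.0014 0.001  0.0741] turn -0.0011 joint7 1.11
```

View pics/p1.png

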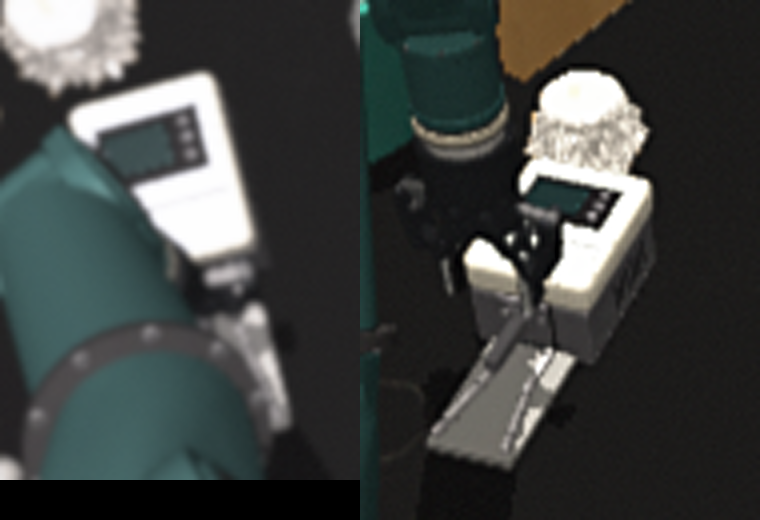

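The view shows the gripper poised above the bar, with the fingers straddling it at about (530,285) in the scene half. I'll go down, close, and then draw the carrier out.

```bash
echo '[{"aperture": 0.06, "pos": [0.001, 0.001, 0.025]}, {"aperture": 0.06, "pos": [0.001, 0.001, 0.05]}, {"aperture": 0.06, "pos": [0.001, 0.001, 0.068]}, {"aperture": 0.06, "pos": [0.001, 0.001, 0.074]}, {"aperture": 0.06, "pos": [0.001, 0.001, 0.074]}]' | python3 -m crank;python3 d.py .5571 .3789 .056 .2663; echo '[{"aperture": 0}, {"aperture": 0}, {"aperture": 0}, {"aperture": 0}, {"aperture": 0}]' | python3 -m crank; python3 d.py .5571 .3789 .056 .2663
```

```text
time: 2.53
position: [0.5581, 0.3777, 0.2107]
tool_rot: [-0.0, -0.131, 0.991, -0.0]
force: [0.0, 0.2, 1.3]
gripper_width: 0.06
grasp_force: 0.0
t 2.53 g [0.558  0.3777 0.0557] yaw 0.2635 z [-0. -0. -1.] F [0.  0.2 1.3] w 0.06
tool d [ 0.0006  0.0014 -0.0003] turn -0.0028 joint7 1.1
time: 2.95
position: [0.5582, 0.3796, 0.2123]
tool_rot: [0.002, -0.132, 0.991, 0.002]
force: [-1.1, 3.5, 2.8]
gripper_width: 0.0131
grasp_force: 59.1
t 2.95 g [0.5586 0.3802 0.0573] yaw 0.2651 z [ 0.003  0.004 -1.   ] F [-1.1  3.5  2.8] w 0.0131
tool d [ 0.0018 -0.0009  0.0013] turn -0.0012 joint7 1.1
```

```bash
echo '[{"aperture": 0, "pos": [0.008, 0, 0]}, {"aperture": 0, "pos": [0.018, 0, 0]}, {"aperture": 0, "pos": [0.03, 0, 0]}, {"aperture": 0, "pos": [0.042, 0, 0]}, {"aperture": 0, "pos": [0.055, 0, 0]}]' | python3 -m crank; echo '[{"aperture": 0, "pos": [0.015, 0, 0]}, {"aperture": 0, "pos": [0.03, 0, 0]}, {"aperture": 0, "pos": [0.045, 0, 0]}, {"aperture": 0, "pos": [0.06, 0, 0]}, {"aperture": 0, "pos": [0.075, 0, 0]}]' | python3 -m crank;echo '[{"aperture": 0, "pos": [0.012, 0, 0]}, {"aperture": 0, "pos": [0.02, 0, 0]}, {"aperture": 0, "pos": [0.022, 0, 0]}, {"aperture": 0, "pos": [0.022, 0, 0]}, {"aperture": 0, "pos": [0.022, 0, 0]}]' | python3 -m crank; python3 d.py .4124 .3394 .056 .2663
```

```text
time: 3.37
position: [0.5058, 0.3643, 0.2119]
tool_rot: [0.003, -0.132, 0.991, 0.002]
force: [2.6, 3.0, 1.1]
gripper_width: 0.0131
grasp_force: 59.0
time: 3.78
position: [0.4331, 0.3438, 0.2118]
tool_rot: [0.002, -0.131, 0.991, 0.001]
force: [2.6, 2.2, 3.4]
gripper_width: 0.0131
grasp_force: 58.8
time: 4.2
position: [0.4109, 0.3379, 0.211]
tool_rot: [-0.001, -0.131, 0.991, -0.0]
force: [-1.7, 0.4, 8.2]
gripper_width: 0.0133
grasp_force: 59.4
t 4.2 g [0.4107 0.3377 0.056 ] yaw 0.2635 z [-0.001 -0.001 -1.   ] F [-1.7  0.4  8.2] w 0.0133
tool d [-0.0021  0.0012  0.    ] turn -0.0028 joint7 0.99
```

```bash
echo '[{"aperture": 0, "pos": [0, 0, -0.015]}, {"aperture": 0, "pos": [0, 0, -0.03]}, {"aperture": 0, "pos": [0, 0, -0.05]}, {"aperture": 0, "pos": [0, 0, -0.06]}, {"aperture": 0, "pos": [0, 0, -0.06]}]' | python3 -m crank;  python3 d.py .497 .172 .116 .2663
```

```text
time: 4.62
position: [0.4116, 0.3376, 0.2718]
tool_rot: [0.0, -0.131, 0.991, 0.0]
force: [0.1, 0.7, -1.2]
gripper_width: 0.0125
grasp_force: 59.0
t 4.62 g [0.4116 0.3376 0.1168] yaw 0.262 z [ 0.  0. -1.] F [ 0.1  0.7 -1.2] w 0.0125
tool d [-0.0396 -0.1821  0.0008] turn -0.0043 joint7 1.0
```

```bash
echo '[{"aperture": 0, "pos": [0, -0.03, 0]}, {"aperture": 0, "pos": [0, -0.065, 0]}, {"aperture": 0, "pos": [-0.005, -0.1, 0]}, {"aperture": 0, "pos": [-0.015, -0.135, 0]}, {"aperture": 0, "pos": [-0.03, -0.165, 0]}]' | python3 -m crank>/dev/null; echo '[{"aperture": 0, "pos": [-0.01, -0.017, 0]}, {"aperture": 0, "pos": [-0.01, -0.017, 0]}, {"aperture": 0, "pos": [-0.01, -0.017, 0]}, {"aperture": 0, "pos": [-0.01, -0.017, 0]}]' | python3 -m crank; python3 d.py .497 .172 .05 .2663
python3 - <<'E'
from ov import *
from cell import snapshot
t=snapshot("top");s=snapshot("scene")
cv2.imwrite("pics/p2.png",stack([draw(t,(190,150),(110,130),4,[]),draw(s,(200,140),(85,130),4,[])]))
E
```

```text
time: 5.37
position: [0.4964, 0.1728, 0.2697]
tool_rot: [-0.002, -0.131, 0.991, -0.0]
force: [-0.2, 0.3, -1.4]
gripper_width: 0.0127
grasp_force: 58.9
t 5.37 g [0.4959 0.1727 0.1147] yaw 0.2635 z [-0.003 -0.001 -1.   ] F [-0.2  0.3 -1.4] w 0.0127
tool d [-0.0011 -0.001   0.0647] turn -0.0028 joint7 1.31
```

View pics/p2.png

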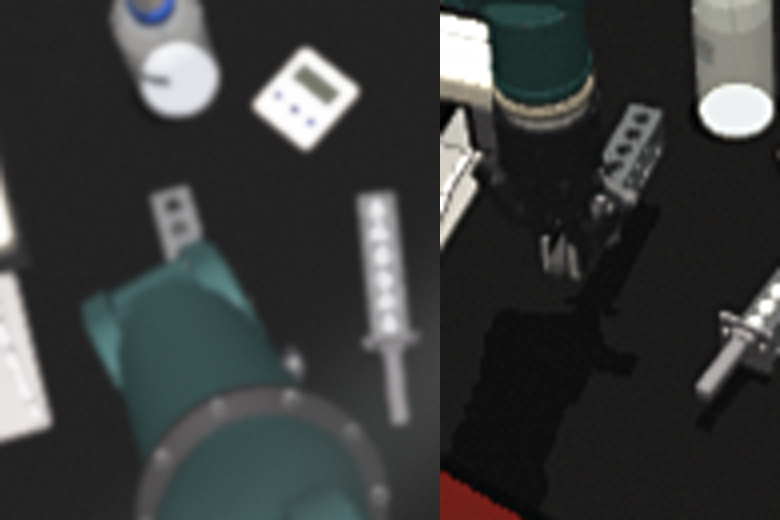

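The carrier is held level over free bench: top half, strip at (175,220), well left of the loaded carrier and below the bottle. I'll lower it.

```bash
echo '[{"aperture": 0, "pos": [0, 0, 0.02]}, {"aperture": 0, "pos": [0, 0, 0.04]}, {"aperture": 0, "pos": [0, 0, 0.055]}, {"aperture": 0, "pos": [0, 0, 0.064]}, {"aperture": 0, "pos": [0, 0, 0.066]}]' | python3 -m crank; echo '[{"aperture": 0, "pos": [0, 0, 0.003]}, {"aperture": 0, "pos": [0, 0, 0.005]}, {"aperture": 0, "pos": [0, 0, 0.005]}]' | python3 -m crank; python3 d.py .497 .172 .0425 .2663
```

```text
time: 5.88
position: [0.4961, 0.1736, 0.2032]
tool_rot: [-0.002, -0.132, 0.991, -0.0]
force: [-0.2, 0.2, -0.4]
gripper_width: 0.0128
grasp_force: 58.9
time: 6.13
position: [0.4974, 0.173, 0.2]
tool_rot: [0.0, -0.131, 0.991, 0.0]
force: [0.3, 0.3, -1.5]
gripper_width: 0.0128
grasp_force: 58.9
t 6.13 g [0.4975 0.173  0.045 ] yaw 0.2636 z [ 0.001  0.    -1.   ] F [ 0.3  0.3 -1.5] w 0.0128
tool d [ 0.0008 -0.0008  0.0025] turn -0.0027 joint7 1.29
```

```bash
echo '[{"aperture": 0, "pos": [0, 0, 0.001]}, {"aperture": 0, "pos": [0, 0, 0.002]}, {"aperture": 0, "pos": [0, 0, 0.002]}]' | python3 -m crank; echo '[{"aperture": 0, "pos": [0, 0, 0.001]}, {"aperture": 0, "pos": [0, 0, 0.002]}, {"aperture": 0, "pos": [0, 0, 0.002]}]' | python3 -m crank; python3 d.py .497 .172 .0425 .2663
```

```text
time: 6.38
position: [0.4976, 0.1727, 0.1982]
tool_rot: [0.001, -0.131, 0.991, 0.0]
force: [0.1, -0.4, 1.6]
gripper_width: 0.013
grasp_force: 59.3
time: 6.63
position: [0.4969, 0.1728, 0.197]
tool_rot: [0.0, -0.131, 0.991, 0.0]
force: [-4.3, -0.4, 13.1]
gripper_width: 0.013
grasp_force: 61.2
t 6.63 g [0.497  0.1728 0.042 ] yaw 0.2638 z [ 0.  0. -1.] F [-4.3 -0.4 13.1] w 0.013
tool d [ 0.0002 -0.0008 -0.0005] turn -0.0025 joint7 1.29
```

```bash
echo '[{"aperture": 0, "pos": [0, 0, -0.001]}, {"aperture": 0.03, "pos": [0, 0, -0.001]}, {"aperture": 0.05, "pos": [0, 0, -0.001]}, {"aperture": 0.05, "pos": [0, 0, -0.001]}, {"aperture": 0.05, "pos": [0, 0, -0.001]}]' | python3 -m crank; echo '[{"aperture": 0.05, "pos": [0, 0, -0.03]}, {"aperture": 0.05, "pos": [0, 0, -0.07]}, {"aperture": 0.06, "pos": [0, 0, -0.11]}, {"aperture": 0.06, "pos": [0, 0, -0.13]}, {"aperture": 0.06, "pos": [0, 0, -0.13]}]' | python3 -m crank; python3 d.py .5061 .0415 .18 .0918
```

```text
time: 7.05
position: [0.4975, 0.1726, 0.1966]
tool_rot: [0.0, -0.131, 0.991, -0.0]
force: [-0.9, 0.1, 0.3]
gripper_width: 0.0503
grasp_force: 0.0
time: 7.47
position: [0.499, 0.1732, 0.3312]
tool_rot: [0.005, -0.131, 0.991, 0.001]
force: [1.2, -0.4, -1.0]
gripper_width: 0.0599
grasp_force: 0.0
t 7.47 g [0.5004 0.1738 0.1762] yaw 0.2628 z [ 0.009  0.004 -1.   ] F [ 1.2 -0.4 -1. ] w 0.0599
tool d [ 0.0288 -0.1292 -0.0042] turn 0.171 joint7 1.33
```

Scaled: 0.171 rad / 3.1416 = 0.0544.

```bash
echo '[{"aperture": 0.06, "pos": [0.006, -0.03, 0], "yaw": 0.0159}, {"aperture": 0.06, "pos": [0.014, -0.065, 0], "yaw": 0.0318}, {"aperture": 0.06, "pos": [0.022, -0.1, 0], "yaw": 0.0477}, {"aperture": 0.06, "pos": [0.028, -0.125, 0], "yaw": 0.0544}, {"aperture": 0.06, "pos": [0.028, -0.129, 0], "yaw": 0.0544}]' | python3 -m crank>/dev/null;  echo '[{"aperture": 0.06}, {"aperture": 0.06}, {"aperture": 0.06}]' | python3 -m crank>/dev/null; python3 d.py .5061 .0415 .042 .0918
python3 - <<'E'
from ov import *
from cell import snapshot
t=snapshot("top");s=snapshot("scene")
np.savez("s1.npz",**s);np.savez("t1.npz",**t)
cv2.imwrite("pics/p3.png",stack([draw(t,(190,150),(120,130),4,[]),draw(s,(220,140),(80,130),4,[])]))
E
```

```text
t 8.13 g [0.5037 0.0425 0.1713] yaw 0.0948 z [-0.001  0.001 -1.   ] F [0.2 0.7 0.6] w 0.06
tool d [-0.0023 -0.0014  0.1293] turn 0.003 joint7 1.44
```

View pics/p3.png

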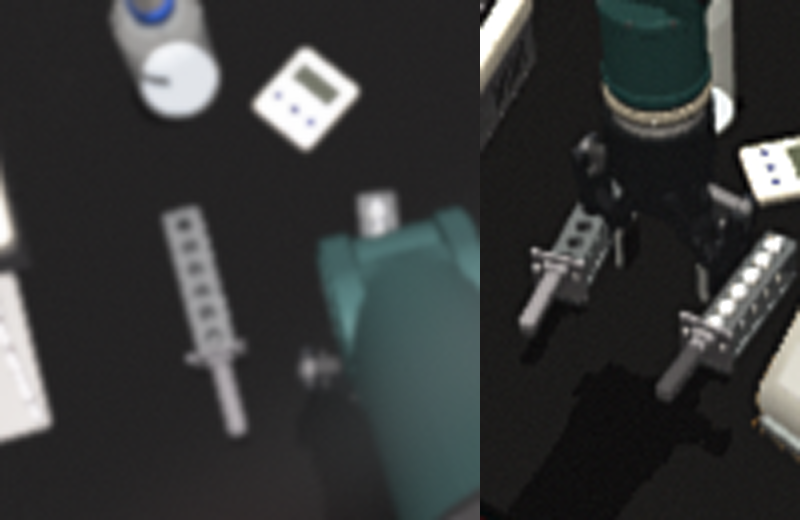

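The empty carrier stands upright on the bench, strip at (195,280) in the top half, with room all round. The gripper is above the loaded grip, so I'll take it.

Scaled: 0.003 rad / 3.1416 = 0.001.

```bash
echo '[{"aperture": 0.06, "pos": [-0.002, -0.001, 0.03], "yaw": 0.001}, {"aperture": 0.06, "pos": [-0.002, -0.001, 0.065], "yaw": 0.001}, {"aperture": 0.06, "pos": [-0.002, -0.001, 0.1], "yaw": 0.001}, {"aperture": 0.06, "pos": [-0.002, -0.001, 0.122], "yaw": 0.001}, {"aperture": 0.06, "pos": [-0.002, -0.001, 0.128], "yaw": 0.001}]' | python3 -m crank;echo '[{"aperture": 0.06}, {"aperture": 0}, {"aperture": 0}, {"aperture": 0}, {"aperture": 0}]' | python3 -m crank; echo '[{"aperture": 0}, {"aperture": 0}]' | python3 -m crank; python3 d.py .5061 .0415 .042 .0918
```

```text
time: 8.65
position: [0.5048, 0.0413, 0.1955]
tool_rot: [-0.003, -0.046, 0.999, 0.0]
force: [-0.2, -0.0, -0.1]
gripper_width: 0.0598
grasp_force: 0.0
time: 9.07
position: [0.5064, 0.0403, 0.2001]
tool_rot: [0.001, -0.045, 0.999, 0.0]
force: [-0.5, 2.1, 2.3]
gripper_width: 0.0131
grasp_force: 62.3
time: 9.23
position: [0.5064, 0.0401, 0.1999]
tool_rot: [0.001, -0.045, 0.999, 0.0]
force: [-1.1, 0.1, 6.3]
gripper_width: 0.013
grasp_force: 62.3
t 9.23 g [0.5067 0.0402 0.0449] yaw 0.0892 z [ 0.002  0.001 -1.   ] F [-1.1  0.1  6.3] w 0.013
tool d [0.0005 0.0013 0.0029] turn -0.0026 joint7 1.41
```

```bash
echo '[{"aperture": 0, "pos": [0, 0, -0.02]}, {"aperture": 0, "pos": [0, 0, -0.05]}, {"aperture": 0, "pos": [0, 0, -0.08]}, {"aperture": 0, "pos": [0, 0, -0.1]}, {"aperture": 0, "pos": [0, 0, -0.1]}]' | python3 -m crank; python3 d.py .3892 .3331 .145 .2663
```

```text
time: 9.65
position: [0.507, 0.0399, 0.3025]
tool_rot: [0.004, -0.044, 0.999, 0.0]
force: [0.7, 0.0, -2.2]
gripper_width: 0.0127
grasp_force: 61.0
t 9.65 g [0.5081 0.0401 0.1475] yaw 0.0887 z [ 0.007  0.001 -1.   ] F [ 0.7  0.  -2.2] w 0.0127
tool d [0.0925 0.3024 0.0019] turn -0.1776 joint7 1.43
```

Scaled: -0.08 rad / 3.1416 = -0.0255.

```bash
echo '[{"aperture": 0, "pos": [0.015, 0.02, 0]}, {"aperture": 0, "pos": [0.03, 0.05, 0], "yaw": -0.0064}, {"aperture": 0, "pos": [0.045, 0.08, 0], "yaw": -0.0127}, {"aperture": 0, "pos": [0.06, 0.11, 0], "yaw": -0.0191}, {"aperture": 0, "pos": [0.07, 0.14, 0], "yaw": -0.0255}]' | python3 -m crank>/dev/null;echo '[{"aperture": 0, "pos": [0.004, 0.03, 0], "yaw": -0.0064}, {"aperture": 0, "pos": [0.008, 0.06, 0], "yaw": -0.0127}, {"aperture": 0, "pos": [0.01, 0.09, 0], "yaw": -0.0191}, {"aperture": 0, "pos": [0.01, 0.12, 0], "yaw": -0.0223}, {"aperture": 0, "pos": [0.01, 0.135, 0], "yaw": -0.0255}]' | python3 -m crank>/dev/null;echo '[{"aperture": 0}, {"aperture": 0}, {"aperture": 0}]' | python3 -m crank; python3 d.py .3892 .3331 .145 .2663
```

```text
time: 10.73
position: [0.3909, 0.303, 0.2979]
tool_rot: [-0.001, -0.124, 0.992, -0.001]
force: [0.3, -0.8, -1.3]
gripper_width: 0.0128
grasp_force: 61.0
t 10.73 g [0.3906 0.3026 0.1429] yaw 0.2477 z [-0.002 -0.003 -1.   ] F [ 0.3 -0.8 -1.3] w 0.0128
tool d [-0.0061  0.0299 -0.0021] turn -0.0186 joint7 1.0
```

Scaled: -0.018 rad / 3.1416 = -0.0057.

```bash
echo '[{"aperture": 0, "pos": [-0.002, 0.012, 0], "yaw": -0.0029}, {"aperture": 0, "pos": [-0.006, 0.026, 0], "yaw": -0.0057}, {"aperture": 0, "pos": [-0.006, 0.03, 0], "yaw": -0.0057}, {"aperture": 0, "pos": [-0.006, 0.03, 0], "yaw": -0.0057}, {"aperture": 0, "pos": [-0.006, 0.03, 0], "yaw": -0.0057}]' | python3 -m crank>/dev/null; echo '[{"aperture": 0, "pos": [0, 0, 0.02]}, {"aperture": 0, "pos": [0, 0, 0.04]}, {"aperture": 0, "pos": [0, 0, 0.055]}, {"aperture": 0, "pos": [0, 0, 0.06]}, {"aperture": 0, "pos": [0, 0, 0.06]}]' | python3 -m crank>/dev/null; python3 d.py .3892 .3331 .061 .2663
python3 - <<'E'
from ov import *
from cell import snapshot
t=snapshot("top");s=snapshot("scene")
np.savez("s2.npz",**s);np.savez("t2.npz",**t)
cv2.imwrite("pics/p4.png",stack([draw(t,(130,190),(90,120),4,[]),draw(s,(165,130),(100,130),4,[])]))
E
```

```text
t 11.57 g [0.3889 0.3339 0.0826] yaw 0.2668 z [-0.002 -0.003 -1.   ] F [-0.3  0.2 -1.7] w 0.0124
tool d [-0.0001 -0.0009  0.0216] turn 0.0005 joint7 0.96
```

View pics/p4.png

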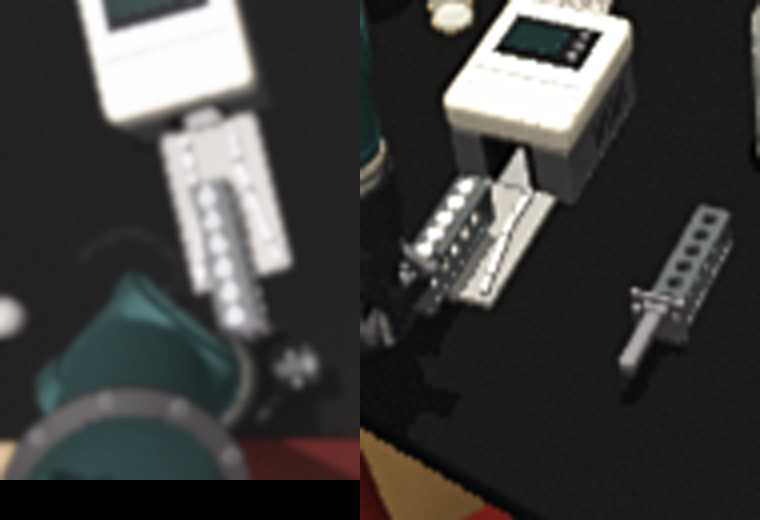

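The view shows the loaded carrier level and aligned over the apron, its leading end at about (207,182) in the top half, with the tunnel open ahead and the empty carrier standing apart. As a numeric check, I'll project the model's toe and compare.

```bash
python3 - <<'E'
from h import *
t=dict(np.load("t2.npz"))
g=np.array([.3889,.3339]);y=.2668
o=g+.107*np.array([np.cos(y),np.sin(y)])
M=[(60,14,77.7),(60,-14,77.7),(55,0,82.7),(-60,0,82.7)]
print(((proj(t,T([*o,y],M))-[130,190]+.5)*4-.5).round(0))
r=[.6063,.3923,.2663]
print(((proj(t,T(r,[(0,16.5,23),(0,-16.5,23),(-46,16.5,23),(-46,-16.5,23)]))-[130,190]+.5)*4-.5).round(0))
E
```

```text
[[188. 184.]
 [223. 174.]
 [205. 184.]
 [238. 328.]]
[[188. 128.]
 [228. 117.]
 [201. 182.]
 [240. 171.]]
```

```bash
echo '[{"aperture": 0, "pos": [0, -0.001, 0.01]}, {"aperture": 0, "pos": [0, -0.001, 0.018]}, {"aperture": 0, "pos": [0, -0.001, 0.021]}, {"aperture": 0, "pos": [0, -0.001, 0.021]}]' | python3 -m crank>/dev/null; python3 d.py .561 .3799 .061 .2663;echo '[{"aperture": 0, "pos": [-0.012, 0, 0]}, {"aperture": 0, "pos": [-0.024, 0, 0]}, {"aperture": 0, "pos": [-0.036, 0, 0]}, {"aperture": 0, "pos": [-0.048, 0, 0]}]' | python3 -m crank; python3 d.py .561 .3799 .061 .2663
```

```text
t 12.0 g [0.3894 0.3338 0.0619] yaw 0.2672 z [-0.001 -0.001 -1.   ] F [ 0.4  0.  -1.7] w 0.0127
tool d [-0.1777 -0.0008  0.0007] turn 0.0009 joint7 0.96
time: 12.33
position: [0.4383, 0.3475, 0.2181]
tool_rot: [0.001, -0.133, 0.991, 0.001]
force: [0.5, 0.9, -2.0]
gripper_width: 0.0126
grasp_force: 61.0
t 12.33 g [0.4386 0.3477 0.0631] yaw 0.2664 z [ 0.002  0.001 -1.   ] F [ 0.5  0.9 -2. ] w 0.0126
tool d [-0.1265 -0.0011  0.0024] turn 0.0001 joint7 1.0
```

```bash
echo '[{"aperture": 0, "pos": [0, -0.001, 0.002]}, {"aperture": 0, "pos": [0, -0.001, 0.003]}, {"aperture": 0, "pos": [0, -0.001, 0.003]}]' | python3 -m crank>/dev/null; python3 d.py .561 .3799 .060 .2663;echo '[{"aperture": 0, "pos": [-0.008, 0, 0]}, {"aperture": 0, "pos": [-0.016, 0, 0]}, {"aperture": 0, "pos": [-0.024, 0, 0]}, {"aperture": 0, "pos": [-0.032, 0, 0]}]' | python3 -m crank; python3 d.py .561 .3799 .060 .2663
```

```text
t 12.58 g [0.4366 0.3461 0.0596] yaw 0.2673 z [ 0.     0.001 -1.   ] F [ 0.8 -0.5 -0.5] w 0.0131
tool d [-0.1289 -0.0002 -0.0004] turn 0.001 joint7 1.0
time: 12.92
position: [0.4678, 0.3547, 0.2148]
tool_rot: [-0.0, -0.133, 0.991, 0.0]
force: [-1.0, 0.9, 0.0]
gripper_width: 0.0123
grasp_force: 61.3
t 12.92 g [0.4678 0.3548 0.0598] yaw 0.2678 z [-0.  0. -1.] F [-1.   0.9  0. ] w 0.0123
tool d [-0.0965 -0.0004 -0.0002] turn 0.0015 joint7 1.02
```

Entering freely with about 1 N. On inward.

```bash
echo '[{"aperture": 0, "pos": [-0.01, 0, 0]}, {"aperture": 0, "pos": [-0.02, 0, 0]}, {"aperture": 0, "pos": [-0.03, 0, 0]}, {"aperture": 0, "pos": [-0.04, 0, 0]}, {"aperture": 0, "pos": [-0.05, 0, 0]}]' | python3 -m crank; python3 d.py .561 .3799 .060 .2663;echo '[{"aperture": 0, "pos": [-0.009, 0, 0]}, {"aperture": 0, "pos": [-0.018, 0, 0]}, {"aperture": 0, "pos": [-0.026, 0, 0]}, {"aperture": 0, "pos": [-0.034, 0, 0]}, {"aperture": 0, "pos": [-0.034, 0, 0]}]' | python3 -m crank; python3 d.py .561 .3799 .060 .2663
```

```text
time: 13.33
position: [0.5161, 0.3683, 0.2146]
tool_rot: [-0.0, -0.133, 0.991, 0.0]
force: [-3.5, 2.1, -0.3]
gripper_width: 0.0129
grasp_force: 61.4
t 13.33 g [0.5159 0.3684 0.0596] yaw 0.2678 z [-0.001  0.    -1.   ] F [-3.5  2.1 -0.3] w 0.0129
tool d [-0.0465 -0.0008 -0.0004] turn 0.0015 joint7 1.06
time: 13.75
position: [0.55, 0.3777, 0.2149]
tool_rot: [0.001, -0.133, 0.991, 0.001]
force: [-0.3, 4.0, -2.5]
gripper_width: 0.0124
grasp_force: 61.2
t 13.75 g [0.5504 0.3782 0.0599] yaw 0.2672 z [ 0.003  0.003 -1.   ] F [-0.3  4.  -2.5] w 0.0124
tool d [-0.0107 -0.0011 -0.0001] turn 0.0009 joint7 1.08
```

```bash
echo '[{"aperture": 0, "pos": [-0.002, -0.001, 0.0005]}, {"aperture": 0, "pos": [-0.004, -0.001, 0.001]}, {"aperture": 0, "pos": [-0.006, -0.001, 0.001]}, {"aperture": 0, "pos": [-0.006, -0.001, 0.001]}]' | python3 -m crank; python3 d.py .561 .3799 .059 .2663;echo '[{"aperture": 0, "pos": [-0.001, 0, 0]}, {"aperture": 0, "pos": [-0.002, 0, 0]}, {"aperture": 0, "pos": [-0.003, 0, 0]}, {"aperture": 0, "pos": [-0.003, 0, 0]}]' | python3 -m crank; python3 d.py .561 .3799 .059 .2663
```

```text
time: 14.08
position: [0.5518, 0.3783, 0.2144]
tool_rot: [-0.003, -0.134, 0.991, 0.0]
force: [-9.6, 2.4, 7.3]
gripper_width: 0.0128
grasp_force: 62.5
t 14.08 g [0.551  0.3782 0.0594] yaw 0.269 z [-0.005 -0.001 -1.   ] F [-9.6  2.4  7.3] w 0.0128
tool d [-0.0101 -0.001   0.0003] turn 0.0027 joint7 1.09
time: 14.42
position: [0.5539, 0.3789, 0.2144]
tool_rot: [-0.003, -0.134, 0.991, -0.0]
force: [-10.5, 2.8, 7.9]
gripper_width: 0.0128
grasp_force: 62.6
t 14.42 g [0.5529 0.3787 0.0594] yaw 0.2694 z [-0.007 -0.001 -1.   ] F [-10.5   2.8   7.9] w 0.0128
tool d [-0.0081 -0.001   0.0003] turn 0.0031 joint7 1.09
```

```bash
echo '[{"aperture": 0, "pos": [-0.001, 0, 0]}, {"aperture": 0, "pos": [-0.002, 0, 0]}, {"aperture": 0, "pos": [-0.002, 0, 0]}]' | python3 -m crank; python3 d.py .561 .3799 .059 .2663
```

```text
time: 14.67
position: [0.5559, 0.3795, 0.2144]
tool_rot: [-0.003, -0.134, 0.991, -0.0]
force: [-10.1, 1.2, 7.1]
gripper_width: 0.0132
grasp_force: 62.6
t 14.67 g [0.5548 0.3793 0.0594] yaw 0.2693 z [-0.007 -0.001 -1.   ] F [-10.1   1.2   7.1] w 0.0132
tool d [-0.0061 -0.0011  0.0003] turn 0.003 joint7 1.09
```

```bash
echo '[{"aperture": 0, "pos": [-0.001, 0, -0.0005]}, {"aperture": 0, "pos": [-0.002, 0, -0.0005]}, {"aperture": 0, "pos": [-0.002, 0, -0.0005]}]' | python3 -m crank; python3 d.py .561 .3799 .059 .2663;  echo '[{"aperture": 0, "pos": [-0.001, 0, 0]}, {"aperture": 0, "pos": [-0.002, 0, 0]}, {"aperture": 0, "pos": [-0.002, 0, 0]}]' | python3 -m crank; python3 d.py .561 .3799 .059 .2663
python3 - <<'E'
from cell import snapshot
import numpy as np
np.savez("s3.npz",**snapshot("scene"))
E
```

```text
time: 14.92
position: [0.559, 0.3803, 0.2144]
tool_rot: [-0.002, -0.134, 0.991, 0.001]
force: [-6.3, 3.6, 2.6]
gripper_width: 0.013
grasp_force: 61.8
t 14.92 g [0.5585 0.3804 0.0594] yaw 0.269 z [-0.004  0.001 -1.   ] F [-6.3  3.6  2.6] w 0.013
tool d [-0.0023 -0.0011  0.0004] turn 0.0027 joint7 1.09
time: 15.17
position: [0.5606, 0.3808, 0.2144]
tool_rot: [-0.002, -0.134, 0.991, 0.0]
force: [-7.3, 3.4, 4.0]
gripper_width: 0.0128
grasp_force: 62.0
t 15.17 g [0.5599 0.3809 0.0594] yaw 0.269 z [-0.004  0.    -1.   ] F [-7.3  3.4  4. ] w 0.0128
tool d [-0.0008 -0.0012  0.0004] turn 0.0027 joint7 1.09
```

```bash
for i in 1; do echo '[{"aperture": 0, "pos": [-0.001, 0, 0]}, {"aperture": 0, "pos": [-0.002, 0, 0]}, {"aperture": 0, "pos": [-0.002, 0, 0]}]' | python3 -m crank|head -4|grep -v rot; done; echo '[{"aperture": 0, "pos": [-0.001, 0, 0]}, {"aperture": 0, "pos": [-0.001, 0, 0]}, {"aperture": 0, "pos": [-0.001, 0, 0]}]' | python3 -m crank|grep -v rot; python3 d.py .561 .3799 .059 .2663
```

```text
time: 15.47
position: [0.5617, 0.3812, 0.2144]
force: [-9.8, 2.8, 4.7]
time: 15.72
position: [0.562, 0.3813, 0.2144]
force: [-11.1, 2.3, 6.1]
gripper_width: 0.0128
grasp_force: 62.3
t 15.72 g [0.5607 0.3811 0.0594] yaw 0.2693 z [-0.008 -0.002 -1.   ] F [-11.1   2.3   6.1] w 0.0128
tool d [ 0.     -0.0012  0.0004] turn 0.003 joint7 1.09
```

```bash
echo '[{"aperture": 0, "pos": [-0.001, 0, 0]}, {"aperture": 0, "pos": [-0.002, 0, 0]}, {"aperture": 0, "pos": [-0.002, 0, 0]}]' | python3 -m crank|grep -v rot; echo '[{"aperture": 0, "pos": [-0.001, 0, 0]}, {"aperture": 0, "pos": [-0.002, 0, 0]}, {"aperture": 0, "pos": [-0.002, 0, 0]}]' | python3 -m crank|grep -v rot; python3 d.py .561 .3799 .059 .2663
```

```text
time: 15.97
position: [0.5626, 0.3817, 0.2144]
force: [-14.5, 0.7, 10.1]
gripper_width: 0.0131
grasp_force: 62.8
time: 16.22
position: [0.5632, 0.382, 0.2143]
force: [-17.6, 0.1, 14.0]
gripper_width: 0.0125
grasp_force: 63.2
t 16.22 g [0.5608 0.3811 0.0594] yaw 0.2698 z [-0.015 -0.005 -1.   ] F [-17.6   0.1  14. ] w 0.0125
tool d [ 0.0001 -0.0012  0.0004] turn 0.0035 joint7 1.1
```

The grasp point has stopped at reader x ≈ -46.8 mm (home is -47) while the force keeps rising, so the plate is against the face. I'll ease off a little and release.

```bash
echo '[{"aperture": 0, "pos": [0.002, 0, -0.0005]}, {"aperture": 0, "pos": [0.002, 0, -0.0005]}]' | python3 -m crank|grep -v rot; python3 d.py .5606 .3811 .059 .2663; echo '[{"aperture": 0.02}, {"aperture": 0.03}, {"aperture": 0.045}, {"aperture": 0.045}, {"aperture": 0.045}]' | python3 -m crank; python3 d.py .561 .3799 .059 .2663
```

```text
time: 16.38
position: [0.5625, 0.3816, 0.2144]
force: [-13.5, 1.5, 5.7]
gripper_width: 0.0126
grasp_force: 62.3
t 16.38 g [0.5608 0.3811 0.0594] yaw 0.2697 z [-0.011 -0.003 -1.   ] F [-13.5   1.5   5.7] w 0.0126
tool d [0.0002 0.0001 0.0004] turn 0.0034 joint7 1.1
time: 16.8
position: [0.569, 0.3799, 0.2148]
tool_rot: [0.001, -0.132, 0.991, -0.0]
force: [0.3, 1.0, 0.4]
gripper_width: 0.0454
grasp_force: 0.0
t 16.8 g [0.5693 0.3798 0.0598] yaw 0.2654 z [ 0.002 -0.001 -1.   ] F [0.3 1.  0.4] w 0.0454
tool d [0.008  0.0023 0.0008] turn -0.0009 joint7 1.1
```

```bash
echo '[{"aperture": 0.05, "pos": [0, 0, -0.03]}, {"aperture": 0.06, "pos": [0, 0, -0.06]}, {"aperture": 0.06, "pos": [0, 0, -0.1]}, {"aperture": 0.06, "pos": [0, 0, -0.14]}, {"aperture": 0.06, "pos": [0, 0, -0.18]}]' | python3 -m crank; echo '[{"aperture": 0.06, "pos": [0, 0.04, 0]}, {"aperture": 0.06, "pos": [0, 0.08, 0]}, {"aperture": 0.06, "pos": [0, 0.12, 0]}, {"aperture": 0.06, "pos": [0, 0.16, 0]}, {"aperture": 0.06, "pos": [0, 0.2, 0]}]' | python3 -m crank;echo '[{"aperture": 0.06, "pos": [0, 0.03, 0]}, {"aperture": 0.06, "pos": [0, 0.03, 0]}, {"aperture": 0.06, "pos": [0, 0.03, 0]}]' | python3 -m crank
python3 - <<'E'
from ov import *
from cell import snapshot
s=snapshot("scene");t=snapshot("top");np.savez("s4.npz",**s);np.savez("t4.npz",**t)
# registration of the bar/plate region, before (empty, home-ish) vs now
for n,a,b in(("scene",dict(np.load("scene0.npz")),s),("top",dict(np.load("top0.npz")),t)):
    r=[.6063,.3923,.2663]
    for x in(-60,-68,-70,-72,-74,-76):pass
    P=[(60-130+d,0,64) for d in range(-14,20,2)]
    q=proj(b,T(r,P))
    for im in(a,b):
        g=cv2.cvtColor(im["image"],cv2.COLOR_RGB2GRAY).astype(np.float32)
        print(n,cv2.remap(g,q[:,0].astype(np.float32)[None],q[:,1].astype(np.float32)[None],cv2.INTER_LINEAR)[0].round().astype(int))
E
```

```text
time: 17.22
position: [0.5682, 0.3802, 0.3964]
tool_rot: [0.0, -0.133, 0.991, -0.0]
force: [1.4, 1.3, 0.4]
gripper_width: 0.0602
grasp_force: 0.0
time: 17.63
position: [0.515, 0.5749, 0.395]
tool_rot: [0.0, -0.133, 0.991, -0.0]
force: [1.3, 0.2, -0.2]
gripper_width: 0.0596
grasp_force: 0.0
time: 17.88
position: [0.5051, 0.6053, 0.3941]
tool_rot: [-0.0, -0.135, 0.991, 0.0]
force: [0.5, -1.8, 1.0]
gripper_width: 0.0602
grasp_force: 0.0
scene [242 226 203 155 102  72  78  90 107 122 134 147 159 160 160 154 144]
scene [243 242 246 216 161 114  98  95 107 121 134 152 165 165 162 163 164]
top [208 188 169 151 138 126 119 120 127 134 141 147 151 155 155 154 153]
top [218 207 196 184 172 162 149 146 150 160 167 169 170 170 169 169 170]
```

The camera samples put the bar tip about 2 mm farther in than the empty carrier's was. To confirm the seal rather than a jam, I'll nudge the bar's end gently with closed fingers.

```bash
echo '[{"aperture": 0}, {"aperture": 0}]' | python3 -m crank>/dev/null; python3 d.py .5098 .3660 .22 .2663
```

```text
t 18.15 g [0.509  0.6003 0.2398] yaw 0.2639 z [ 0.001 -0.001 -1.   ] F [-0.7 -0.6 -0.1] w 0.0367
tool d [ 0.0604 -0.2264  0.0201] turn -0.0024 joint7 0.86
```

Careful with the scale: turns go in shares of pi rad. That gives: -0.002 rad / 3.1416 = -0.0006.

```bash
echo '[{"aperture": 0, "pos": [0.012, -0.04, 0]}, {"aperture": 0, "pos": [0.024, -0.08, 0]}, {"aperture": 0, "pos": [0.036, -0.12, 0]}, {"aperture": 0, "pos": [0.048, -0.16, 0]}, {"aperture": 0, "pos": [0.056, -0.2, 0]}]' | python3 -m crank>/dev/null; echo '[{"aperture": 0, "pos": [0.004, -0.026, 0], "yaw": -0.0006}, {"aperture": 0, "pos": [0.004, -0.026, 0], "yaw": -0.0006}, {"aperture": 0, "pos": [0.004, -0.026, 0], "yaw": -0.0006}, {"aperture": 0, "pos": [0.004, -0.026, 0], "yaw": -0.0006}]' | python3 -m crank>/dev/null; python3 d.py .5098 .3660 .058 .2663
```

```text
t 18.9 g [0.5093 0.3691 0.2403] yaw 0.2681 z [ 0.001  0.002 -1.   ] F [-0.3  1.2 -0.2] w 0.0002
tool d [ 0.0006 -0.0033  0.1823] turn 0.0018 joint7 1.08
```

```bash
echo '[{"aperture": 0, "pos": [0.003, -0.003, 0.04]}, {"aperture": 0, "pos": [0.003, -0.003, 0.08]}, {"aperture": 0, "pos": [0.003, -0.003, 0.12]}, {"aperture": 0, "pos": [0.003, -0.003, 0.16]}, {"aperture": 0, "pos": [0.003, -0.003, 0.182]}]' | python3 -m crank>/dev/null; echo '[{"aperture": 0}, {"aperture": 0}]' | python3 -m crank>/dev/null; python3 d.py .5098 .3660 .058 .2663; echo '[{"aperture": 0, "pos": [-0.005, 0, 0]}, {"aperture": 0, "pos": [-0.01, 0, 0]}, {"aperture": 0, "pos": [-0.013, 0, 0]}, {"aperture": 0, "pos": [-0.013, 0, 0]}]' | python3 -m crank|grep force:;python3 d.py .5098 .3660 .058 .2663
```

```text
t 19.48 g [0.5058 0.3667 0.0566] yaw 0.2714 z [-0.002 -0.    -1.   ] F [0.2 0.2 0.2] w -0.0001
tool d [-0.0036 -0.0017 -0.0014] turn 0.0051 joint7 1.04
force: [0.2, 0.7, 0.2]
grasp_force: 0.0
t 19.82 g [0.5218 0.3697 0.0597] yaw 0.2683 z [ 0.004  0.003 -1.   ] F [0.2 0.7 0.2] w -0.0002
tool d [ 0.0126 -0.0004  0.0017] turn 0.002 joint7 1.05
```

```bash
for a in 1; do echo '[{"aperture": 0, "pos": [-0.002, 0, 0]}, {"aperture": 0, "pos": [-0.004, 0, 0]}, {"aperture": 0, "pos": [-0.004, 0, 0]}, {"aperture": 0, "pos": [-0.004, 0, 0]}]' | python3 -m crank|grep force:;python3 d.py .5098 .3660 .058 .2663|head -1; done; echo '[{"aperture": 0, "pos": [-0.002, 0, 0]}, {"aperture": 0, "pos": [-0.002, 0, 0]}, {"aperture": 0, "pos": [-0.002, 0, 0]}]' | python3 -m crank|grep force:;python3 d.py .5098 .3660 .058 .2663|head -1;  echo '[{"aperture": 0, "pos": [-0.002, 0, 0]}, {"aperture": 0, "pos": [-0.002, 0, 0]}, {"aperture": 0, "pos": [-0.002, 0, 0]}]' | python3 -m crank|grep force:;python3 d.py .5098 .3660 .058 .2663|head -1
```

```text
force: [-0.5, 0.5, 0.7]
grasp_force: 0.0
t 20.15 g [0.5233 0.3697 0.0579] yaw 0.2691 z [ 0.  0. -1.] F [-0.5  0.5  0.7] w 0.0004
force: [-0.3, 0.1, 0.2]
grasp_force: 0.0
t 20.4 g [0.5252 0.3702 0.0576] yaw 0.2692 z [-0. -0. -1.] F [-0.3  0.1  0.2] w 0.0002
force: [-0.5, -0.9, -0.8]
grasp_force: 0.0
t 20.65 g [0.5272 0.3708 0.0577] yaw 0.2691 z [ 0.  0. -1.] F [-0.5 -0.9 -0.8] w -0.0003
```

```bash
p(){ grep -E "position|force:"; }; echo '[{"aperture": 0, "pos": [-0.001, 0, 0]}, {"aperture": 0, "pos": [-0.002, 0, 0]}, {"aperture": 0, "pos": [-0.002, 0, 0]}]' | python3 -m crank|p; echo '[{"aperture": 0, "pos": [-0.001, 0, 0]}, {"aperture": 0, "pos": [-0.002, 0, 0]}, {"aperture": 0, "pos": [-0.002, 0, 0]}]' | python3 -m crank|p;  echo '[{"aperture": 0, "pos": [-0.001, 0, 0]}, {"aperture": 0, "pos": [-0.002, 0, 0]}, {"aperture": 0, "pos": [-0.002, 0, 0]}]' | python3 -m crank|p;python3 d.py .5098 .3660 .058 .2663|head -1
```

```text
position: [0.5292, 0.3714, 0.2127]
force: [1.2, -0.2, -0.3]
grasp_force: 0.0
position: [0.53, 0.3718, 0.2126]
force: [-3.8, -0.2, 1.7]
grasp_force: 1.6
position: [0.5305, 0.3722, 0.2123]
force: [-7.0, -0.3, 5.0]
grasp_force: 3.4
t 21.4 g [0.5296 0.3718 0.0573] yaw 0.2703 z [-0.006 -0.003 -1.   ] F [-7.  -0.3  5. ] w -0.0002
```

```bash
p(){ grep -E "position|force:"; }; echo '[{"aperture": 0, "pos": [-0.001, 0, 0]}, {"aperture": 0, "pos": [-0.003, 0, 0]}, {"aperture": 0, "pos": [-0.003, 0, 0]}]' | python3 -m crank|p; python3 d.py .5098 .3660 .058 .2663|head -1; echo '[{"aperture": 0, "pos": [-0.001, 0, 0]}, {"aperture": 0, "pos": [-0.003, 0, 0]}, {"aperture": 0, "pos": [-0.003, 0, 0]}]' | python3 -m crank|p;python3 d.py .5098 .3660 .058 .2663|head -1
```

```text
position: [0.5312, 0.3727, 0.2118]
force: [-10.4, -1.8, 7.0]
grasp_force: 5.5
t 21.65 g [0.5294 0.3718 0.0568] yaw 0.2709 z [-0.011 -0.006 -1.   ] F [-10.4  -1.8   7. ] w -0.0001
position: [0.5319, 0.373, 0.2112]
force: [-15.1, -3.4, 7.3]
grasp_force: 7.6
t 21.9 g [0.5293 0.3717 0.0562] yaw 0.2715 z [-0.017 -0.009 -1.   ] F [-15.1  -3.4   7.3] w 0.0002
```

Solid stop: 15 N and no movement. The plate is home, so I'll back off and clear.

```bash
echo '[{"aperture": 0, "pos": [0.01, 0, 0]}, {"aperture": 0, "pos": [0.02, 0, 0]}, {"aperture": 0, "pos": [0.03, 0, 0]}, {"aperture": 0, "pos": [0.03, 0, 0]}]' | python3 -m crank>/dev/null; echo '[{"aperture": 0, "pos": [0, 0, -0.03]}, {"aperture": 0, "pos": [0, 0, -0.07]}, {"aperture": 0, "pos": [0, 0, -0.11]}, {"aperture": 0, "pos": [0, 0, -0.15]}, {"aperture": 0, "pos": [0, 0, -0.18]}]' | python3 -m crank>/dev/null; echo '[{"aperture": 0, "pos": [0, 0.03, 0]}, {"aperture": 0, "pos": [0, 0.07, 0]}, {"aperture": 0, "pos": [0, 0.11, 0]}, {"aperture": 0, "pos": [0, 0.15, 0]}, {"aperture": 0, "pos": [0, 0.18, 0]}]' | python3 -m crank>/dev/null; echo '[{"aperture": 0}, {"aperture": 0}, {"aperture": 0}]' | python3 -m crank
python3 - <<'E'
from h import *
import cv2
from cell import snapshot
b=snapshot("scene");a=dict(np.load("s4.npz"));z=dict(np.load("s1.npz"))
G=lambda s:cv2.cvtColor(s["image"],cv2.COLOR_RGB2GRAY).astype(np.float32)
q=proj(b,T([.6063,.3923,.2663],[(-70+d,0,64) for d in range(-14,20,2)])).astype(np.float32)
for s in(a,b):print(cv2.remap(G(s),q[:,0][None],q[:,1][None],cv2.INTER_LINEAR)[0].round())
# shift of reader-front region and empty carrier region, after vs before
print(cv2.phaseCorrelate(G(a)[150:185,180:215].copy(),G(b)[150:185,180:215].copy()))
e=(slice(175,230),slice(228,252));t=dict(np.load("s2.npz"))
print(np.abs(G(t)-G(b))[180:225,320-0-60+0:300].mean())
for w in("s2","s4"):
    d=np.abs(G(dict(np.load(w+".npz")))-G(b))>40;ys,xs=np.where(d);print(w,np.bincount(xs//40,minlength=14))
E
```

```text
time: 23.32
position: [0.4627, 0.5388, 0.3925]
tool_rot: [0.001, -0.134, 0.991, -0.001]
force: [0.8, -0.7, 0.2]
gripper_width: 0.0001
grasp_force: 0.0
[243. 242. 246. 216. 161. 114.  98.  95. 107. 121. 134. 152. 165. 165.
 162. 163. 164.]
[242. 241. 244. 215. 161. 114.  99. 101. 120. 142. 157. 160. 163. 164.
 163. 163. 164.]
((-0.062390328513274085, -0.02419808649418087), 0.9885788168528198)
1.0416666
s2 [   0  918 1463 2088  679  108    0    0    0    0    0    0    0    0]
s4 [  0 237 234 337  17   1   0   0   0   0   0   0   0   0]
```

```bash
python3 -c "
from cell import job_done;print(job_done())"
```

```text
the job is handed in; nothing more can be done
None
```

I handed the job in at about 23 s: the empty carrier stands upright on the bench between the reader and where the loaded carrier stood, and the loaded carrier is in the tunnel with its end plate against the reader, where a 15 N push no longer moved it; I checked that last fit by force and image numbers only, having used all 10 picture views, and the judge returned no verdict.

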